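# Clamp the jar with the removable crank

### The job

Pick up the loose crank, fit its square socket fully down onto the square shaft end on top of the jar clamp, and wind it clockwise by its knob until the jaw holds the jar firmly against the stop, the crank clearly stiffer to turn than before, but do not overtighten on the glass. Leave the crank fitted on the shaft and the jar upright in the clamp, and disturb nothing else.

Things in the scene. Friction and masses are not known exactly. Their poses are not given: they have to be found in the camera images.
- clamp: Grey jar clamp fixed to the worktop: bed 100 x 290 x 12 mm, tower 60 x 58 mm, 100 mm high. Origin: on the worktop on the tower's and shaft's vertical axis; +y runs along the bed from the tower to jaw, jar and stop; z up. A steel rack bar at 38 to 52 mm height sticks out up to 93 mm on the -y side.
- shaft_foot (a point): Foot of the square shaft end, on its axis, 108 mm above the worktop: the 34 mm round flange on which the crank's hub sits when fully home. Axes are the clamp's. Clockwise from above closes the jaw, 30.2 mm a turn. The shaft turns stiffly (about 0.36 N m at any speed) and stays where it is left, also with the jar clamped.
- shaft_top (a point): Centre of the shaft end's top, 136 mm above the worktop, same axis. The steel shaft end is 16 mm square and 28 mm high; its top 6 mm taper like a pyramid to 10 mm square. Axes are the clamp's, not the square's: which way the flats face is NOT REPORTED (any angle) and must be seen or felt. The crank goes on in four ways, 90 degrees apart.
- jaw: Moving jaw, 66 mm wide, top 76 mm above the worktop, driven only by the shaft. Origin starts at the clamp's and moves along the clamp's +y; the rubber front face of its sprung pad is 55 mm ahead of it. Winding closes a gap of about 25 to 50 mm to the jar: one to two turns. The pad gives under load: from first touch to 70 N takes about a fifth of a turn.
- stop: V-shaped stop bolted on the bed, faces 120 degrees apart, lined with rubber, top 61 mm above the bed. Origin: on the bed (12 mm above the worktop) at the bottom line of the V, which opens towards the clamp's -y. Set at different places along the bed.
- jar: Glass jar, red lid, slightly oval (56 to 62 mm), 86 mm high, loose on the bed before the stop. Origin: centre of its underside. To be pressed by the jaw with over 15 N, never over 70 N. Wound slowly and free, the crank takes about 5 N at the knob; each 10 N of clamping adds about 0.9 N, so stop when it takes about 3 N more than free.
- crank: Loose steel crank, 0.25 kg, lying socket down. Origin: centre of the hub's underside; z up; +x along the arm to the knob. Hub 30 mm square, 44 mm high, sides along x and y; in its underside a socket 18 mm square, flats along x and y, 30 mm deep, mouth chamfered (7 degrees of play each way on the shaft). Arm 22 to 30 mm up; a 16 mm round foot at x = 55 mm down to the hub's underside level.
- hub_grip (a point): Point on the hub's axis 32 mm above its underside, where the hub can be gripped across its y sides (30 mm) from above. Axes are the crank's.
- knob_grip (a point): Middle of the upper part of the knob, 55 mm from the hub axis, 66 mm above the hub's underside. Knob: black upright cylinder, 23 mm in diameter, 33 to 81 mm above the hub's underside, which spins freely on its pin, so a gripper holding it need not turn. Axes are the crank's.
- timer: Bystander: round green kitchen timer, 69 mm. Leave alone.
- salt: Bystander: glass salt shaker, 44 x 90 mm. Leave alone.
- spoon: Bystander: teaspoon, 132 mm long, lying. Leave alone.
- tuna: Bystander: flat tin, 86 x 40 mm. Leave alone.
- jam: Bystander: jam jar, 64 x 88 mm. Leave alone.
- garlic: Bystander: garlic bulb, 60 mm. Leave alone.
- mug: Bystander: dark mug, 80 x 101 mm. Leave alone.
Things that resemble listed ones, but are neither listed nor needed, are in the scene too. Leave any pink look-alike of the crank alone.

How it is judged:
By the outcome, as a careful person would: the job done as asked, in the order asked, and still so for the second after the job is handed in, with the robot touching nothing.
It also fails if it takes over 72 s, if anything falls off the work surface, if the arm or the gripper's body presses on something with over 40 N, if the wrist force passes 120 N, or if a joint passes its speed limit or range.

### The arm

A 6-joint arm with a two-finger parallel gripper is mounted at the origin on a cart in front of the work surface, level with it; the furniture and walls round the work are solid. World frame = base frame: x ahead of the robot, y to its left, z up, the work surface at z = 0. Lengths are in mm, angles in rad, forces in N, time in s.
With the tool pointing down it reaches from about 275 to 1000 mm from the base axis. Payload 8.4 kg.
Tool frame: the origin (TCP) lies where the fingers leave the gripper's body, on its centre line; the fingertips stand 73 mm ahead of it and the grasp point (between the pads) lies 54 mm ahead of it (manip.nose_length is the distance from the TCP to the fingertips, in mm); z points along the fingers, y is the line along which they close (so a half turn about z gives the same grasp; the last joint's range is limited). The gripper opens to 85 mm and grips with 20 to 120 N. Pads are 22 mm wide; open, the fingers measure 114 mm over their backs; the gripper's body (76 mm by 85 mm) begins 54 mm behind the grasp point. The pads swing forward as they close: fully open they stand 13 mm farther back than shut.
Start: joints at [1.249, 0.353, 1.633, -0, 1.155, -0.002], TCP at [196.484, 593.315, 303.881] pointing down, gripper open.
Joint ranges: [-2.63, 2.63], [-0.92, 2.1], [0.06, 2.66], [-1.3, 4.44], [0, 2.69], [-3.02, 3.02]. Speed limits (rad/s): [2.22, 2.22, 2.79, 3.14, 3.14, 3.14].

### API

Orientations are given as [roll, pitch, yaw] about the fixed x, y, z axes, in that order (R = Rz(yaw) Ry(pitch) Rx(roll)).
In Python, from bench import manip gives the robot as it stands.
- The arm moves only by the tool carry_out, never from a script. Its argument "plan" is a list of rows, each a list of 6 numbers: the shift along the tool's x, y, z in cm, then the turn, a rotation vector about the tool's x, y, z in degrees. A call has 1 to 8 rows; each row shifts and turns the commanded pose from where the row before left it, along the tool's axes as they then stand; what a row does not reach is not made up. A row lasts 1/8 s, in which the tool goes at most 62.5 mm and 10.7 degrees, less where a joint would pass 70% of its speed; a pose out of reach is approached as far as the arm can. A call is refused whole if a number of a shift passes 6.25 or a number of a turn 10.7, either way. A call with a gripper value outside its range is refused whole. "jaw" is the opening, from -1 (shut) to 1 (fully open), set as the call begins (left out, the last holds). The fingers move at their own pace and stop on an object; the grip force is fixed at half the most. Time passes only in rows, so rows that do not move let the fingers close. It gives the time, the measured TCP pose, the force, the opening and the grip force at its end, in the units of the state.
- manip.sense(): the state, without advancing time (a new reading comes with each control period).
- manip.snapshot(name): name is "scene" or "top" or "wrist"; returns the picture (480x640x3 uint8, red, green, blue); there is no depth.
- manip.camera_model(name): a dict with "fx", "fy", "cx", "cy" (pixels), "R" (3x3) and "t" (3): a world point X has camera coordinates R X + t. Camera axes: x right, y down, z forward; pixel columns grow to the right and rows downward; lengths in mm; the calibration is good to about 2 mm. The wrist camera is an equidistant fisheye: a pixel r from the principal point sees the ray r / f radians off the axis. A picture is of the moment at which its call begins: read the wrist's pose just before it. camera_model takes no time and is no camera call; for the wrist camera it gives the pose at the moment of the call.
- manip.hand_in(): hands the job in; it is judged then, once.
The state is a dict: "time_s": time; "joint_pos": joint angles; "dq": joint speeds; "tau": joint torques, N m; "tcp_pos": TCP position; "tool_rot": TCP orientation; "contact_force": force on the tool from outside, world axes, zero at the start; "torque": the same for the moment, N m; "finger_gap": finger opening in mm; "gripper_force": force on a finger pad.
Only numpy, scipy, OpenCV 4.12 (cv2) and the standard library are available. Lean on these libraries where they do the work, as an engineer would, in place of code of your own. Each camera call takes 0.05 s, during which the arm holds its last target. There are 200 camera calls.

## Working session

There is one attempt and no reset: what is moved stays moved. The work goes in short steps, Python scripts to look and compute and a tool call to move; the robot and the scene stay as the last step left them, time stands still between calls to the robot, and variables do not carry over. Pictures are saved under pics/ and viewed, at most 10 in all, crops included, and the job is handed in when it is done.

Besides the shell and the picture viewer there is one more tool, called after "Request:" as name(argument=value, ...) on one line, values as JSON. carry_out: Moves the arm, as the interface text tells. Its arguments: {"type":"object","properties":{"plan":{"type":"array"},"jaw":{"type":"number"}},"required":["plan"]}

```bash
ls; mkdir -p pics; python3 - <<'E'
from bench import manip
import cv2
for n in("scene","top"):
    im=manip.snapshot(n); cv2.imwrite(f"pics/{n}0.png",im[:,:,::-1])
    m=manip.camera_model(n); print(n,m)
s=manip.sense(); print(s)
E
```

```text
pics
scene {'fx': 520.8874185129725, 'fy': 520.8874185129725, 'cx': 322.17103094362847, 'cy': 239.53089899031016, 'R': array([[-0.55808259, -0.82976957,  0.00512627],
       [-0.56876719,  0.37802595, -0.73047948],
       [ 0.60419178, -0.41058354, -0.68291541]]), 't': array([ 382.46246925,  374.19664856, 1558.83143045])}
top {'fx': 437.3855252254193, 'fy': 437.3855252254193, 'cx': 320.0127030697501, 'cy': 242.08244693997406, 'R': array([[ 0.35974772, -0.93303856, -0.00454077],
       [-0.86199448, -0.33048493, -0.3843764 ],
       [ 0.35713735,  0.14219265, -0.92316529]]), 't': array([-123.21121086,  552.62536787, 1396.38137898])}
{'time_s': 0.1, 'joint_pos': array([ 1.24860079e+00,  3.53597652e-01,  1.63405734e+00,  1.69201897e-05,
        1.15520200e+00, -2.41857892e-03]), 'dq': array([ 0.00111883,  0.00145614, -0.00161234, -0.00185671, -0.00019827,
       -0.00011174]), 'tau': array([-1.24729202e-03, -6.06352901e+01, -3.42818177e+01, -1.20009304e-04,
        3.86821164e-03, -5.52002177e-05]), 'tcp_pos': array([196.37240428, 592.99485422, 303.22601517]), 'tool_rot': array([-3.14032835e+00, -1.85290934e-05,  2.82180884e+00]), 'contact_force': array([ 0.17331421,  0.34833768, -0.13459981]), 'torque': array([-0.01493412, -0.01043636, -0.08195186]), 'gripper_force': 0.0, 'finger_gap': 85.03322353127028}
```

View pics/scene0.png

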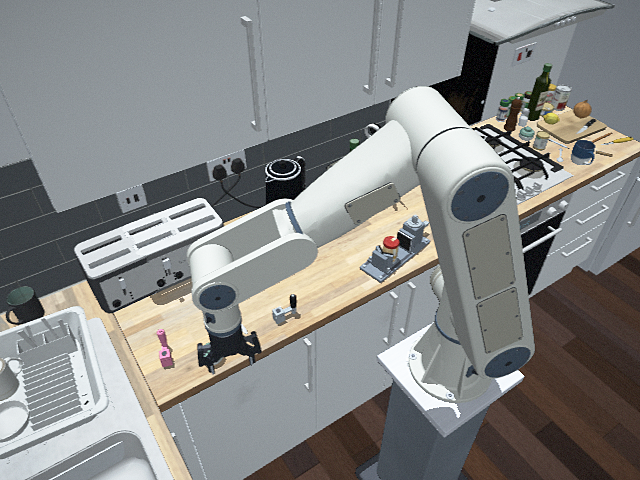

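View pics/top0.png

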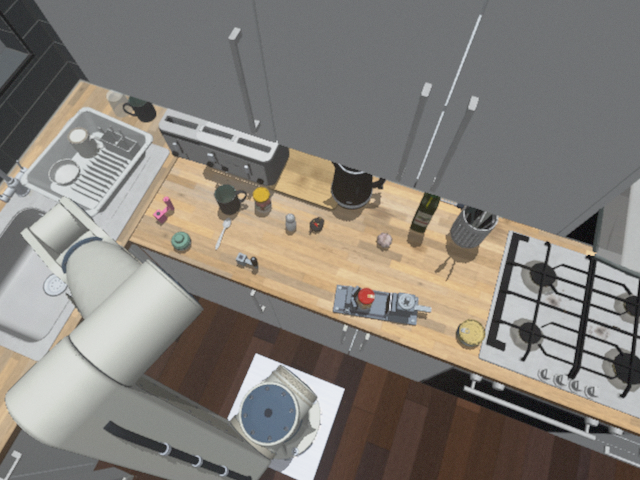

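The scene shows the grey crank at scene (285,312) / top (247,261), and a pink look-alike at scene (165,348) / top (163,209). The grey steel one fits the description. The clamp is at top (375,303), with its shaft near (405,298). I'll confirm this in an enlarged crop.

```bash
cat > h.py <<'E'
import numpy as np, cv2
from bench import manip
def ray(n,uv,m=None):
    m=m or manip.camera_model(n); R,t=np.array(m['R']),np.array(m['t'])
    d=np.array([(uv[0]-m['cx'])/m['fx'],(uv[1]-m['cy'])/m['fy']])
    if n=='wrist':
        r=np.hypot(*d); v=np.array([*(d/r*np.sin(r)),np.cos(r)]) if r>1e-9 else np.array([0,0,1.])
    else: v=np.array([*d,1.])
    return -R.T@t, R.T@v
def at(n,uv,z,m=None):
    o,d=ray(n,uv,m); return o+d*(z-o[2])/d[2]
def proj(n,X,m=None):
    m=m or manip.camera_model(n); R,t=np.array(m['R']),np.array(m['t'])
    c=R@np.asarray(X,float)+t
    if n=='wrist':
        th=np.arctan2(np.hypot(c[0],c[1]),c[2]); q=c[:2]/np.hypot(c[0],c[1])*th
    else: q=c[:2]/c[2]
    return np.array([m['fx']*q[0]+m['cx'],m['fy']*q[1]+m['cy']])
E
python3 - <<'E'
from h import *
s=cv2.imread('pics/scene0.png');t=cv2.imread('pics/top0.png')
def c(im,x,y,w,h,k): return cv2.resize(im[y:y+h,x:x+w],None,fx=k,fy=k,interpolation=cv2.INTER_CUBIC)
a=c(s,265,285,50,50,6); b=c(s,355,205,80,75,4); d=c(t,225,240,50,50,6); e=c(t,330,280,100,50,4)
o=np.zeros((600,720,3),np.uint8); o[:300,:300]=a;o[:300,300:620]=b;o[300:,:300]=d;o[300:500,300:700]=e
cv2.imwrite('pics/crop1.png',o)
for n,uv,z in(('top',(241,260),44),('top',(254,262),81),('top',(405,297),136),('top',(366,297),98),('scene',(279,315),22),('scene',(415,220),136)): print(n,uv,at(n,uv,z))
E
```

```text
top (241, 260) [420.87970404 330.70784692  44.        ]
top (254, 262) [420.16472663 273.90500286  81.        ]
top (405, 297) [ 469.53431034 -244.0281426   136.        ]
top (366, 297) [ 435.88193101 -127.13359924   98.        ]
scene (279, 315) [430.19562288 338.02220482  22.        ]
scene (415, 220) [ 448.73451466 -233.73187611  136.        ]
```

View pics/crop1.png

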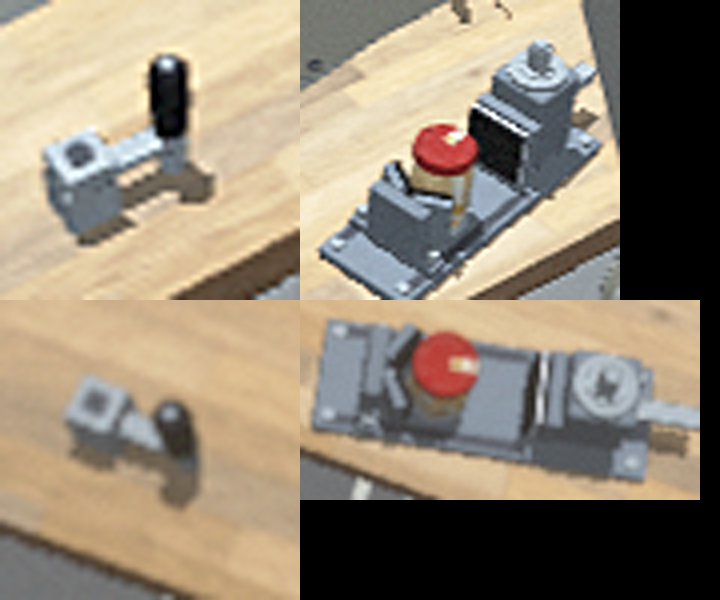

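The crop confirms a grey square hub with a black upright knob, so that is the crank. In the crop, the hub top centre is at (78,155) in the scene part and (98,403) in the top part, and the knob top is at (168,62) and (170,412). The shaft end is at (541,45) and (606,380).

```bash
cat >> h.py <<'E'
def tri(a,b):
    (o1,d1),(o2,d2)=a,b; d1=d1/np.linalg.norm(d1);d2=d2/np.linalg.norm(d2)
    s=np.linalg.lstsq(np.stack([d1,-d2],1),o2-o1,rcond=None)[0]
    p,q=o1+s[0]*d1,o2+s[1]*d2; return (p+q)/2,np.linalg.norm(p-q)
from scipy.spatial.transform import Rotation as Ro
def pose():
    s=manip.sense(); return s['tcp_pos'],Ro.from_euler('xyz',s['tool_rot']),s
def need(p,yaw):
    "tool-axes shift in cm, and turn about tool z in deg, to reach TCP p, tool down with yaw"
    t,R,s=pose(); G=Ro.from_euler('xyz',[np.pi,0,yaw]); return (R.inv().apply(np.array(p)-t)/10).round(2),np.rad2deg((R.inv()*G).as_rotvec()).round(2)
E
python3 - <<'E'
from h import *
for nm,s,t in(('hub44',(278,310.8),(241.3,257.2)),('knob81',(293,295.3),(253.3,258.7)),('shaft136',(415.2,216.2),(406.5,300)),('lid98',(391.5,242),(366,296.5))):
    p,e=tri(ray('scene',s),ray('top',t)); print(nm,p.round(1),round(e,1))
# clamp screws tops on bed z=12: top crop
for uv in((338,329),(327,413),(632,463)):
    u=((uv[0]-300)/4+330,(uv[1]-300)/4+280); print(at('top',u,12).round(1))
E
```

```text
hub44 [434.  337.2  37.5] 2.8
knob81 [431.3 281.9  80.1] 1.5
shaft136 [ 464.1 -250.7  133.6] 3.5
lid98 [ 439.9 -126.2   92.2] 1.6
[461.3 -28.1  12. ]
[386.8 -45.2  12. ]
[ 439.6 -304.2   12. ]
```

```bash
python3 - <<'E'
from h import *
print(need([433,320,250],np.deg2rad(87.5)))
E
```

```text
(array([-31.05, -18.47,   5.35]), array([-6.000e-02,  5.000e-02,  7.418e+01]))
```

Request:
carry_out(plan=[[-5.2,-3.1,0.9,0,0,0],[-5.2,-3.1,0.9,0,0,0],[-5.2,-3.1,0.9,0,0,0],[-5.2,-3.1,0.9,0,0,0],[-5.2,-3.1,0.9,0,0,0],[-5.2,-3.1,0.9,0,0,0],[0,0,0,0,0,10.6],[0,0,0,0,0,10.6]])

```text
time_s: 1.1
tcp_pos: [434.7, 317.5, 249.4]
tool_rot: [-3.141, -0.0, 2.444]
contact_force: [-0.6, 0.2, -0.1]
finger_gap: 85.4
gripper_force: 0.0
```

Request:
carry_out(plan=[[0,0,0,0,0,10.6],[0,0,0,0,0,10.6],[0,0,0,0,0,10.6],[0,0,0,0,0,10.6],[0,0,0,0,0,10.6],[0,0,0,0,0,0],[0,0,0,0,0,0]])

```text
time_s: 1.98
tcp_pos: [434.1, 318.6, 249.7]
tool_rot: [-3.141, 0.0, 1.531]
contact_force: [0.5, -0.4, 0.4]
finger_gap: 85.3
gripper_force: 0.0
```

```bash
python3 - <<'E'
from h import *
m=manip.camera_model('wrist'); print(pose()); im=manip.snapshot('wrist'); cv2.imwrite('pics/w1.png',im[:,:,::-1]); np.save('w1.npy',m,allow_pickle=True); print(m)
for X in([434,337,44],[431,282,81]): print(proj('wrist',X,m))
E
```

```text
(array([434.1116495 , 318.57371408, 249.73507075]), Rotation.from_matrix(array([[ 3.99145751e-02,  9.99203067e-01, -2.38025915e-04],
                            [ 9.99203072e-01, -3.99146253e-02, -2.09943173e-04],
                            [-2.19276578e-04, -2.29456433e-04, -9.99999950e-01]])), {'time_s': 1.975, 'joint_pos': array([ 6.30315043e-01,  2.80608101e-01,  1.87077481e+00, -3.50449309e-05,
        9.90525774e-01,  6.70259468e-01]), 'dq': array([-0.00017597, -0.00329589,  0.00040372,  0.00244698,  0.0015524 ,
        0.01291589]), 'tau': array([-1.52554338e-03, -5.14848268e+01, -3.04378080e+01,  1.77325983e-04,
        3.98923978e-03,  6.99254405e-02]), 'tcp_pos': array([434.1116495 , 318.57371408, 249.73507075]), 'tool_rot': array([-3.14136320e+00,  2.19276580e-04,  1.53087114e+00]), 'contact_force': array([ 0.54646501, -0.38022783,  0.3661976 ]), 'torque': array([-0.01484372, -0.02371073, -0.01932479]), 'gripper_force': 0.0, 'finger_gap': 85.25509604597191})
{'fx': 371.64829954431775, 'fy': 371.64829954431775, 'cx': 319.9533580986227, 'cy': 246.03982017299597, 'R': array([[ 9.99184682e-01, -4.03708032e-02,  4.11216902e-04],
       [-3.89985689e-02, -9.62486572e-01,  2.68512030e-01],
       [-1.04442556e-02, -2.68309144e-01, -9.63276243e-01]]), 't': array([-421.53536448,  303.87268427,  416.09445117])}
[317.99092214 212.00995622]
[316.75069144 299.5494749 ]
```

View pics/w1.png

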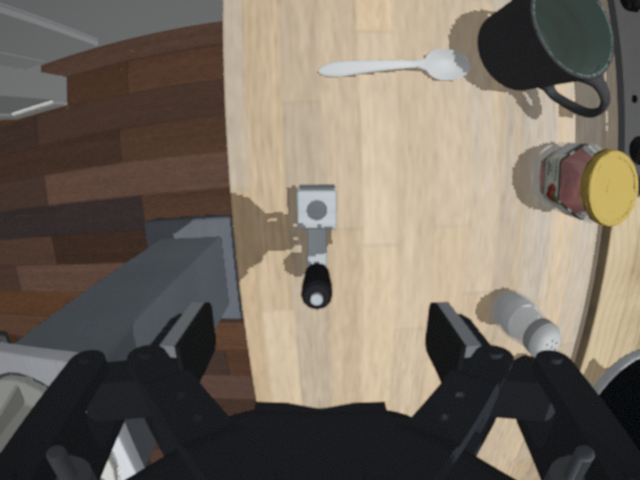

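The wrist view shows the hub top centred at (317,210) and the knob top at (317,300), within 2 px of the triangulated points.

```bash
python3 - <<'E'
from h import *
m=np.load('w1.npy',allow_pickle=True).item()
h=at('wrist',(317,209),44,m);k=at('wrist',(317,300),81,m);print(h,k,np.hypot(*(h-k)[:2]),np.rad2deg(np.arctan2(*(k-h)[1::-1])))
ya=np.arctan2(*(h-k)[1::-1]); print(need([h[0],h[1],91],ya))
E
```

```text
[433.35193221 339.32960576  44.        ] [431.15915249 281.64787625  81.        ] 57.723393884013696 -92.17705944887047
(array([ 2.07, -0.16, 15.88]), array([-0.01,  0.01, -0.15]))
```

Request:
carry_out(plan=[[1.9,-0.16,4,0,0,0],[0,0,4,0,0,0],[0,0,4,0,0,0],[0,0,2,0,0,0],[0,0,1.4,0,0,0],[0,0,0.4,0,0,0],[0,0,0,0,0,0]])

```text
time_s: 2.9
tcp_pos: [433.7, 337.9, 92.3]
tool_rot: [3.141, -0.0, 1.527]
contact_force: [0.4, -0.1, -0.0]
finger_gap: 85.5
gripper_force: 0.0
```

Request:
carry_out(jaw=-1, plan=[[0,0,0,0,0,0],[0,0,0,0,0,0],[0,0,0,0,0,0],[0,0,0,0,0,0],[0,0,0,0,0,0],[0,0,0,0,0,0],[0,0,0,0,0,0],[0,0,0,0,0,0]])

```text
time_s: 3.9
tcp_pos: [433.6, 337.9, 92.5]
tool_rot: [3.141, -0.0, 1.527]
contact_force: [-0.2, -0.9, 6.1]
finger_gap: 28.8
gripper_force: 59.6
```

Request:
carry_out(plan=[[0,0,-2,0,0,0],[0,0,-4,0,0,0],[0,0,-5,0,0,0],[0,0,-5,0,0,0],[-3,0.3,0,0,0,0],[-5,0.5,0,0,0,0],[-5.5,0.5,0,0,0,0],[-5.5,0.5,0,0,0,0]])

```text
time_s: 4.9
tcp_pos: [442.6, 145.5, 251.8]
tool_rot: [-3.142, 0.0, 1.528]
contact_force: [1.4, -0.1, -2.5]
finger_gap: 28.9
gripper_force: 59.9
```

Request:
carry_out(plan=[[-5.5,0.5,0,0,0,0],[-5.5,0.5,0,0,0,0],[-5.5,0.5,0,0,0,0],[-5.5,0.5,0,0,0,0],[-5.5,0.5,0,0,0,0],[-5.5,0.5,0,0,0,0],[-5.5,0.5,0,0,0,0],[-4,0.4,0,0,0,0]])

```text
time_s: 5.9
tcp_pos: [462.8, -281.4, 251.7]
tool_rot: [-3.141, -0.0, 1.526]
contact_force: [-0.3, 0.8, -2.0]
finger_gap: 29.1
gripper_force: 59.9
```

Request:
carry_out(plan=[[-2.6,0.2,0,0,0,0],[0,0,0,0,0,0],[0,0,0,0,0,0]])

```text
time_s: 6.28
tcp_pos: [463.7, -304.6, 251.5]
tool_rot: [-3.141, -0.001, 1.526]
contact_force: [-0.3, -0.2, -2.7]
finger_gap: 28.7
gripper_force: 59.9
```

```bash
python3 - <<'E'
from h import *
m=manip.camera_model('wrist'); p,R,s=pose(); print(p,s['tool_rot'],s['joint_pos'],s['contact_force'],s['finger_gap']); im=manip.snapshot('wrist'); cv2.imwrite('pics/w2.png',im[:,:,::-1]); np.save('w2.npy',m,allow_pickle=True)
print(proj('wrist',[464,-251,136],m), -np.array(m['R']).T@m['t'])
E
```

```text
[ 463.68142778 -304.5856325   251.46234892] [-3.14057051e+00 -9.46546053e-04  1.52646201e+00] [-5.84043876e-01  3.02929299e-01  1.83443731e+00  3.39538793e-04
  1.00558935e+00 -5.39892095e-01] [-0.25260392 -0.24223607 -2.6976773 ] 28.72264001593942
[314.72668781 175.38885015] [ 467.32722848 -236.17268757  321.2112606 ]
```

View pics/w2.png

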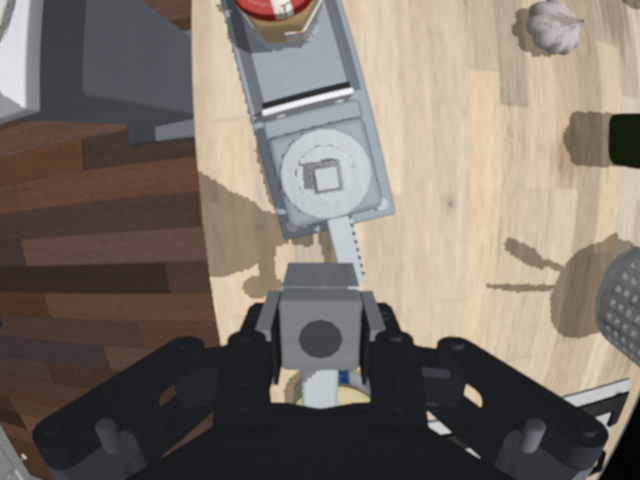

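The shaft end's small square is at about (328,178) on a round flange at (325,174). The held hub top is at about (320,338). I'll enlarge both.

```bash
python3 - <<'E'
import cv2,numpy as np
im=cv2.imread('pics/w2.png')
a=cv2.resize(im[150:205,300:355],None,fx=10,fy=10,interpolation=cv2.INTER_CUBIC)
a=cv2.convertScaleAbs(a,alpha=1.5,beta=-80)
cv2.imwrite('pics/w2c.png',a)
E
```

```text
(no output)
```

View pics/w2c.png

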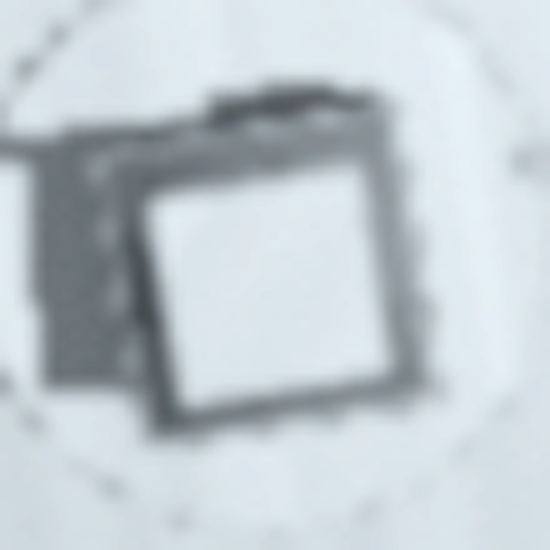

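The enlarged top face has crop corners (150,205), (360,165), (392,372) and (180,412). It is tilted about 10° in the image.

```bash
python3 - <<'E'
from h import *
m=np.load('w2.npy',allow_pickle=True).item()
C=[(150,205),(360,165),(392,372),(180,412)]
P=np.array([at('wrist',(300+(u+.0)/10,150+v/10),136,m) for u,v in C])[:,:2]
print(P.round(1),P.mean(0))
d=np.roll(P,-1,0)-P; L=np.hypot(*d.T); a=np.rad2deg(np.arctan2(d[:,1],d[:,0])); print(L,a,((a+45)%90-45))
# hub centre check: hub top z = 251.5-92.5+44
print('hub hole',at('wrist',(320,338),251.5-92.5+44,m), pose()[0], 'front/back corners',at('wrist',(281,297),203,m),at('wrist',(363,297),203,m),at('wrist',(283,367),203,m),at('wrist',(360,367),203,m))
E
```

```text
[[ 464.2 -248.6]
 [ 474.7 -247. ]
 [ 475.9 -257.5]
 [ 465.3 -259. ]] [ 470.04841677 -253.01260871]
[10.60551305 10.52342552 10.79378354 10.51948854] [   8.43416452  -83.45119612 -171.62861665   95.52177992] [8.43416452 6.54880388 8.37138335 5.52177992]
hub hole [ 464.28729506 -303.49846752  203.        ] [ 463.84485612 -304.32523718  251.61552308] front/back corners [ 451.50405385 -286.66219893  203.        ] [ 479.92037284 -287.94711012  203.        ] [ 449.69322762 -315.86141632  203.        ] [ 478.86259666 -317.19378965  203.        ]
```

Request:
carry_out(plan=[[2.5,0.16,0,0,0,0],[2.55,0.16,0,0,0,0],[0,0,0,0,0,-9.7],[0,0,0.5,0,0,0],[0,0,0.5,0,0,0],[0,0,0,0,0,0],[0,0,0,0,0,0]])

```text
time_s: 7.2
tcp_pos: [469.5, -255.1, 241.8]
tool_rot: [-3.141, -0.0, 1.695]
contact_force: [0.1, 0.0, -2.3]
finger_gap: 28.6
gripper_force: 59.9
```

```bash
python3 - <<'E'
from h import *
print(need([469.3,-254,238],np.deg2rad(97.2)),pose()[2]['torque'])
E
```

```text
(array([ 0.11, -0.01,  0.38]), array([-0.01, -0.01, -0.09])) [ 0.02101796  0.03586918 -0.00305716]
```

Request:
carry_out(plan=[[0.1,0,0.5,0,0,0],[0,0,0.5,0,0,0],[0,0,0.3,0,0,0],[0,0,0.2,0,0,0],[0,0,0.2,0,0,0],[0,0,0.2,0,0,0],[0,0,0,0,0,0]])

```text
time_s: 8.07
tcp_pos: [469.4, -253.9, 222.7]
tool_rot: [-3.141, -0.0, 1.696]
contact_force: [0.0, -0.4, -2.8]
finger_gap: 28.9
gripper_force: 59.9
```

Already past the taper with no contact, so I'm continuing down towards home at TCP z≈200.

Request:
carry_out(plan=[[0,0,0.3,0,0,0],[0,0,0.3,0,0,0],[0,0,0.3,0,0,0],[0,0,0.3,0,0,0],[0,0,0.3,0,0,0],[0,0,0.3,0,0,0],[0,0,0.2,0,0,0],[0,0,0,0,0,0]])

```text
time_s: 9.07
tcp_pos: [469.4, -253.9, 202.7]
tool_rot: [-3.141, -0.0, 1.696]
contact_force: [0.5, 0.0, -1.9]
finger_gap: 29.0
gripper_force: 59.9
```

Request:
carry_out(plan=[[0,0,0.1,0,0,0],[0,0,0.1,0,0,0],[0,0,0.1,0,0,0],[0,0,0,0,0,0]])

```text
time_s: 9.57
tcp_pos: [469.5, -254.0, 200.4]
tool_rot: [3.141, 0.0, 1.696]
contact_force: [-3.2, 1.0, 5.9]
finger_gap: 29.4
gripper_force: 60.8
```

Request:
carry_out(jaw=1, plan=[[0,0,0,0,0,0],[0,0,0,0,0,0],[0,0,0,0,0,0],[0,0,0,0,0,0],[0,0,0,0,0,0],[0,0,-2,0,0,0],[0,0,-3,0,0,0],[0,0,-3,0,0,0]])

```text
time_s: 10.58
tcp_pos: [469.3, -253.9, 280.6]
tool_rot: [-3.141, -0.0, 1.696]
contact_force: [0.9, -0.1, 0.4]
finger_gap: 85.6
gripper_force: 0.0
```

Request:
carry_out(plan=[[-2.7,0,0,0,0,0],[-2.8,0,0,0,0,0],[0,0,0,0,0,0],[0,0,0,0,0,0]])

```text
time_s: 11.08
tcp_pos: [476.0, -308.1, 279.6]
tool_rot: [-3.141, -0.001, 1.696]
contact_force: [0.7, -0.0, 0.2]
finger_gap: 85.3
gripper_force: 0.0
```

```bash
python3 - <<'E'
from h import *
m=manip.camera_model('wrist'); p,R,s=pose(); print(p,s['tool_rot'],s['contact_force']); im=manip.snapshot('wrist'); cv2.imwrite('pics/w3.png',im[:,:,::-1]); np.save('w3.npy',m,allow_pickle=True)
print(proj('wrist',[469.5,-254,152],m),proj('wrist',[476.4,-308.6,189],m))
E
```

```text
[ 475.99637407 -308.07032616  279.57505048] [-3.14103239e+00 -8.10914593e-04  1.69561161e+00] [ 0.72667789 -0.03293512  0.21459502]
[319.24084271 171.57250934] [319.31829542 296.37824694]
```

View pics/w3.png

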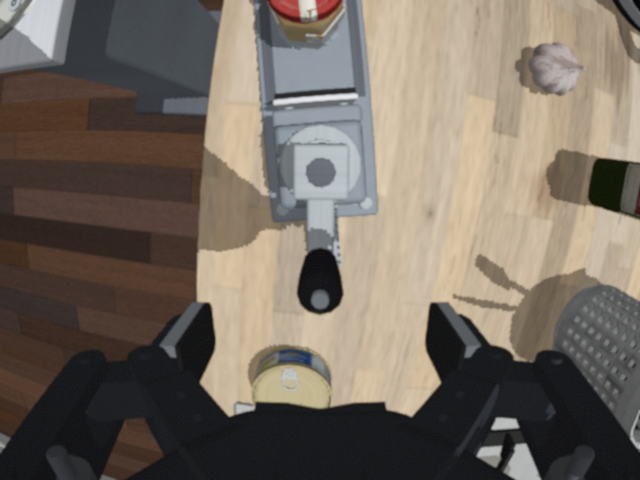

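The crank stays fitted: the hub is at (321,172) and the knob at (320,298), both as predicted. I'm lowering onto the knob and gripping it.

Request:
carry_out(plan=[[0,0,2,0,0,0],[0,0,2,0,0,0],[0,0,1,0,0,0],[0,0,0,0,0,0]])

```text
time_s: 11.62
tcp_pos: [476.1, -307.9, 229.4]
tool_rot: [-3.141, -0.001, 1.697]
contact_force: [0.4, 0.7, 0.4]
finger_gap: 85.7
gripper_force: 0.0
```

Request:
carry_out(jaw=-1, plan=[[0,0,0,0,0,0],[0,0,0,0,0,0],[0,0,0,0,0,0],[0,0,0,0,0,0],[0,0,0,0,0,0],[0,0,0,0,0,0],[0,0,0,0,0,0],[0,0,0,0,0,0]])

```text
time_s: 12.62
tcp_pos: [476.6, -308.7, 230.2]
tool_rot: [3.141, 0.001, 1.696]
contact_force: [-0.5, -0.7, 5.2]
finger_gap: 21.3
gripper_force: 58.6
```

```bash
cat >> h.py <<'E'
def plan(a0,a1,n,c=(469.5,-254),r=55.0,z=230):
    "rows (cm, tool axes) along circle from angle a0 to a1 deg, orientation held"
    p,R,s=pose(); out=[]; cur=p.copy()
    for a in np.linspace(a0,a1,n+1)[1:]:
        g=np.array([c[0]+r*np.cos(np.deg2rad(a)),c[1]+r*np.sin(np.deg2rad(a)),z]); out.append((R.inv().apply(g-cur)/10).round(2).tolist()+[0,0,0]); cur=g
    return out
def st(c=(469.5,-254)):
    p,R,s=pose(); d=p[:2]-c; a=np.arctan2(d[1],d[0]); f=s['contact_force']; 
    print('ang',np.rad2deg(a).round(1),'r',np.hypot(*d).round(1),'z',p[2].round(1),'Ftan(cw resist)',(f[0]*-np.sin(a)+f[1]*np.cos(a)).round(2),'Frad',(f[0]*np.cos(a)+f[1]*np.sin(a)).round(2),'Fz',f[2].round(1),s['time_s'],s['finger_gap'].round(1))
E
python3 - <<'E'
from h import *
st(); 
for a in(-85,-175,-265,-355): print(plan(a,a-90,4,z=pose()[0][2]))
E
```

```text
Traceback (most recent call last):
  File "h.py", line 37, in st
    print('ang',np.rad2deg(a).round(1),'r',np.hypot(*d).round(1),'z',p[2].round(1),'Ftan(cw resist)',(f[0]*-np.sin(a)+f[1]*np.cos(a)).round(2),'Frad',(f[0]*np.cos(a)+f[1]*np.sin(a)).round(2),'Fz',f[2].round(1),s['time_s'],s['finger_gap'].round(1))
                                                                                                                                                                                                                              ^^^^^^^^^^^^^^^^^^^^^
AttributeError: 'float' object has no attribute 'round'
```

Request:
carry_out(plan=[[0.19,-1.42,0,0,0,0],[0.55,-1.33,0,0,0,0],[0.87,-1.14,0,0,0,0],[1.14,-0.87,0,0,0,0],[1.33,-0.55,0,0,0,0],[1.42,-0.19,0,0,0,0]])

```text
time_s: 13.38
tcp_pos: [414.7, -262.1, 230.9]
tool_rot: [3.14, 0.004, 1.696]
contact_force: [-0.7, -6.7, 7.6]
finger_gap: 21.2
gripper_force: 59.6
```

```bash
sed -i "s/s\['finger_gap'\].round(1)/round(float(s['finger_gap']),1),s['contact_force'].round(1)/" h.py; python3 - <<'E'
from h import *
st()
E
```

```text
ang -171.6 r 55.4 z 230.9 Ftan(cw resist) 6.55 Frad 1.69 Fz 7.6 13.375 21.2 [-0.7 -6.7  7.6]
```

Request:
carry_out(plan=[[1.42,0.19,0,0,0,0],[1.33,0.55,0,0,0,0],[1.14,0.87,0,0,0,0],[0.87,1.14,0,0,0,0],[0.55,1.33,0,0,0,0],[0.19,1.42,0,0,0,0]])

```text
time_s: 14.12
tcp_pos: [460.6, -198.1, 230.7]
tool_rot: [-3.138, -0.002, 1.696]
contact_force: [-8.7, 6.2, 21.6]
finger_gap: 21.7
gripper_force: 60.9
```

```bash
python3 - <<'E'
from h import *
st()
E
```

```text
ang 99.0 r 56.6 z 230.7 Ftan(cw resist) 7.59 Frad 7.47 Fz 21.6 14.125 21.7 [-8.7  6.2 21.6]
```

Request:
carry_out(plan=[[-0.19,1.42,0,0,0,0],[-0.55,1.33,0,0,0,0],[-0.87,1.14,0,0,0,0],[-1.14,0.87,0,0,0,0],[-1.33,0.55,0,0,0,0],[-1.42,0.19,0,0,0,0]])

```text
time_s: 14.88
tcp_pos: [524.1, -246.5, 230.8]
tool_rot: [3.141, -0.001, 1.696]
contact_force: [-1.3, 7.2, 11.9]
finger_gap: 21.3
gripper_force: 60.1
```

```bash
python3 - <<'E'
from h import *
st()
im=manip.snapshot('scene'); m=manip.camera_model('scene')
t=manip.snapshot('top')
o=np.zeros((600,760,3),np.uint8)
o[:420,:360]=cv2.resize(im[205:275,370:430],None,fx=6,fy=6,interpolation=cv2.INTER_CUBIC)
o[:300,360:]=cv2.resize(t[280:330,335:385+17],(400,300),interpolation=cv2.INTER_CUBIC)
cv2.imwrite('pics/c3.png',o[:,:,::-1])
E
```

```text
ang 7.8 r 55.1 z 230.8 Ftan(cw resist) 7.36 Frad -0.32 Fz 11.9 14.875 21.3 [-1.3  7.2 11.9]
```

Request:
carry_out(plan=[[-1.42,-0.19,-0.1,0,0,0],[-1.33,-0.55,0,0,0,0],[-1.14,-0.87,0,0,0,0],[-0.87,-1.14,0,0,0,0],[-0.55,-1.33,0,0,0,0],[-0.19,-1.42,0,0,0,0]])

```text
time_s: 15.72
tcp_pos: [476.1, -308.0, 230.6]
tool_rot: [3.14, -0.001, 1.695]
contact_force: [6.3, 6.1, -1.0]
finger_gap: 21.5
gripper_force: 58.6
```

```bash
python3 - <<'E'
from h import *
st()
E
```

```text
ang -83.0 r 54.4 z 230.6 Ftan(cw resist) 7.01 Frad -5.26 Fz -1.0 15.725 21.5 [ 6.3  6.1 -1. ]
```

View pics/c3.png

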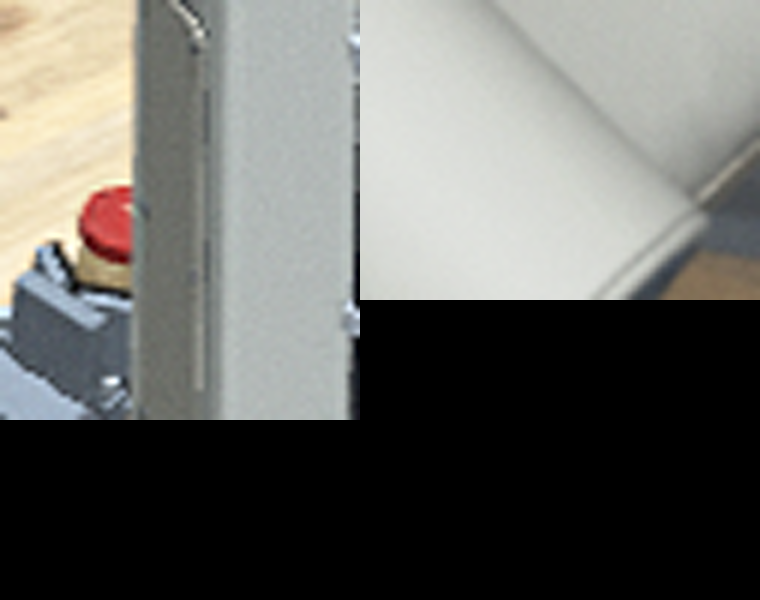

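The arm hides the clamp in both fixed views. I'm using the wrist camera to gauge the gap that is left.

```bash
python3 - <<'E'
from h import *
m=manip.camera_model('wrist'); im=manip.snapshot('wrist'); np.save('w4.npy',m,allow_pickle=True)
print(proj('wrist',[469.5-.19*85,-254+.98*85,76],m))
cv2.imwrite('pics/w4.png',cv2.resize(im[0:180,200:440],None,fx=3,fy=3,interpolation=cv2.INTER_CUBIC)[:,:,::-1])
E
```

```text
[308.91364992  32.06551234]
```

View pics/w4.png

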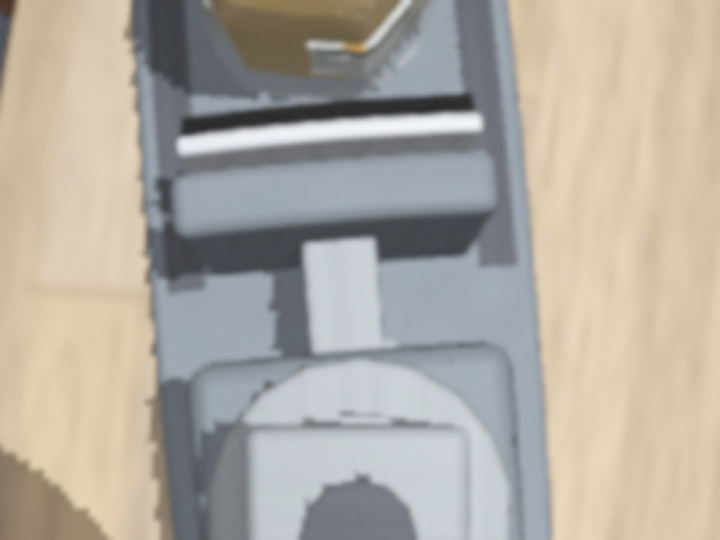

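The pad front edge is at about px (310,33), and the jar's near base edge is at about px (307,27).

```bash
python3 - <<'E'
from h import *
m=np.load('w4.npy',allow_pickle=True).item(); u=np.array([-.19,.98,0])
for uv,z in(((310,33),76),((307,23),14),((307,25),14),((307,27),14),((307,28),20)):
    print(uv,z,(at('wrist',uv,z,m)-[469.5,-254,0])@u)
E
```

```text
(310, 33) 76 84.03458134041948
(307, 23) 14 112.10361714313125
(307, 25) 14 110.39124778354854
(307, 27) 14 108.68507712444315
(307, 28) 20 105.86561589172902
```

Request:
carry_out(plan=[[0.19,-1.42,0,0,0,0],[0.55,-1.33,0,0,0,0],[0.87,-1.14,0,0,0,0],[1.14,-0.87,0,0,0,0],[1.33,-0.55,0,0,0,0],[1.42,-0.19,0,0,0,0]])

```text
time_s: 16.52
tcp_pos: [414.7, -261.8, 231.3]
tool_rot: [3.14, 0.003, 1.696]
contact_force: [2.9, -5.2, 0.5]
finger_gap: 21.4
gripper_force: 59.7
```

```bash
python3 - <<'E'
from h import *
st()
E
```

```text
ang -171.9 r 55.3 z 231.3 Ftan(cw resist) 5.52 Frad -2.19 Fz 0.5 16.525 21.4 [ 2.9 -5.2  0.5]
```

Request:
carry_out(plan=[[1.42,0.19,0,0,0,0],[1.33,0.55,0,0,0,0],[1.14,0.87,0,0,0,0]])

```text
time_s: 16.9
tcp_pos: [424.3, -220.4, 231.1]
tool_rot: [-3.139, 0.001, 1.697]
contact_force: [-5.9, -4.7, 10.1]
finger_gap: 21.4
gripper_force: 60.4
```

```bash
python3 - <<'E'
from h import *
st()
E
```

```text
ang 143.3 r 56.3 z 231.1 Ftan(cw resist) 7.28 Frad 1.94 Fz 10.1 16.9 21.4 [-5.9 -4.7 10.1]
```

Request:
carry_out(plan=[[0.46,0.55,0,0,0,0],[0.41,0.59,0,0,0,0]])

```text
time_s: 17.15
tcp_pos: [434.3, -210.0, 231.0]
tool_rot: [-3.138, -0.0, 1.697]
contact_force: [-8.7, -0.9, 12.4]
finger_gap: 21.5
gripper_force: 60.8
```

```bash
python3 - <<'E'
from h import *
st()
E
```

```text
ang 128.7 r 56.4 z 231.0 Ftan(cw resist) 7.35 Frad 4.76 Fz 12.4 17.15 21.5 [-8.7 -0.9 12.4]
```

Request:
carry_out(plan=[[0.32,0.64,0,0,0,0],[0.23,0.69,0,0,0,0]])

```text
time_s: 17.4
tcp_pos: [446.5, -202.5, 231.0]
tool_rot: [-3.137, -0.001, 1.697]
contact_force: [-9.5, 3.4, 15.3]
finger_gap: 21.5
gripper_force: 61.0
```

```bash
python3 - <<'E'
from h import *
st()
E
```

```text
ang 114.1 r 56.4 z 231.0 Ftan(cw resist) 7.34 Frad 6.98 Fz 15.3 17.4 21.5 [-9.5  3.4 15.3]
```

Request:
carry_out(plan=[[0.06,0.71,0,0,0,0],[0.03,0.72,0,0,0,0]])

```text
time_s: 17.65
tcp_pos: [460.4, -198.8, 231.1]
tool_rot: [-3.137, -0.004, 1.696]
contact_force: [-8.6, 10.9, 19.3]
finger_gap: 21.3
gripper_force: 61.5
```

```bash
python3 - <<'E'
from h import *
st()
E
```

```text
ang 99.3 r 56.0 z 231.1 Ftan(cw resist) 6.72 Frad 12.15 Fz 19.3 17.65 21.3 [-8.6 10.9 19.3]
```

Request:
carry_out(plan=[[-0.05,0.72,0,0,0,0],[-0.14,0.71,0,0,0,0]])

```text
time_s: 17.9
tcp_pos: [475.5, -198.6, 231.2]
tool_rot: [-3.138, -0.004, 1.696]
contact_force: [-5.8, 12.5, 16.8]
finger_gap: 21.3
gripper_force: 61.3
```

```bash
python3 - <<'E'
from h import *
st()
E
```

```text
ang 83.8 r 55.8 z 231.2 Ftan(cw resist) 7.1 Frad 11.8 Fz 16.8 17.9 21.3 [-5.8 12.5 16.8]
```

Request:
carry_out(plan=[[-0.1,0.69,-0.1,0,0,0],[-0.3,0.64,0,0,0,0]])

```text
time_s: 18.15
tcp_pos: [488.9, -201.5, 231.5]
tool_rot: [-3.137, -0.003, 1.696]
contact_force: [-4.0, 6.2, 7.7]
finger_gap: 21.5
gripper_force: 60.4
```

```bash
python3 - <<'E'
from h import *
st()
E
```

```text
ang 69.7 r 56.0 z 231.5 Ftan(cw resist) 5.94 Frad 4.46 Fz 7.7 18.15 21.5 [-4.   6.2  7.7]
```

Request:
carry_out(plan=[[-0.41,0.59,0,0,0,0],[-0.46,0.55,0,0,0,0]])

```text
time_s: 18.4
tcp_pos: [501.8, -208.6, 231.5]
tool_rot: [-3.138, -0.003, 1.696]
contact_force: [-1.4, 7.8, 5.7]
finger_gap: 20.9
gripper_force: 60.3
```

```bash
python3 - <<'E'
from h import *
st()
E
```

```text
ang 54.6 r 55.7 z 231.5 Ftan(cw resist) 5.64 Frad 5.51 Fz 5.7 18.4 20.9 [-1.4  7.8  5.7]
```

Request:
carry_out(plan=[[-0.5,0.48,0,0,0,0],[-0.57,0.41,0,0,0,0]])

```text
time_s: 18.65
tcp_pos: [512.1, -218.2, 231.4]
tool_rot: [-3.139, -0.003, 1.696]
contact_force: [-2.6, 7.3, 5.4]
finger_gap: 21.3
gripper_force: 60.2
```

```bash
python3 - <<'E'
from h import *
st()
E
```

```text
ang 40.0 r 55.6 z 231.4 Ftan(cw resist) 7.23 Frad 2.69 Fz 5.4 18.65 21.3 [-2.6  7.3  5.4]
```

Request:
carry_out(plan=[[-0.64,0.32,0,0,0,0],[-0.69,0.23,0,0,0,0]])

```text
time_s: 18.9
tcp_pos: [519.6, -230.7, 231.4]
tool_rot: [-3.14, -0.003, 1.696]
contact_force: [1.2, 8.1, 2.6]
finger_gap: 21.4
gripper_force: 59.9
```

```bash
python3 - <<'E'
from h import *
st()
E
```

```text
ang 24.9 r 55.3 z 231.4 Ftan(cw resist) 6.79 Frad 4.52 Fz 2.6 18.9 21.4 [1.2 8.1 2.6]
```

Request:
carry_out(plan=[[-0.71,0.14,0,0,0,0],[-0.72,0.05,0,0,0,0]])

```text
time_s: 19.15
tcp_pos: [523.7, -244.6, 231.4]
tool_rot: [-3.141, -0.003, 1.696]
contact_force: [1.0, 8.1, 0.5]
finger_gap: 21.3
gripper_force: 59.6
```

```bash
python3 - <<'E'
from h import *
st()
m=manip.camera_model('wrist'); im=manip.snapshot('wrist'); print(m['cx'])
u=np.array([-.19,.98,0]); print(proj('wrist',np.array([469.5,-254,76])+u*106,m),proj('wrist',np.array([469.5,-254,14])+u*108,m)); cv2.imwrite('pics/w5full.png',im[:,:,::-1])
st()
E
```

```text
ang 9.8 r 55.0 z 231.4 Ftan(cw resist) 7.77 Frad 2.35 Fz 0.5 19.15 21.3 [1.  8.1 0.5]
319.9533580986227
[217.4370574   93.12644715] [238.64660098 101.16101193]
ang 9.1 r 54.9 z 231.3 Ftan(cw resist) 7.02 Frad 2.23 Fz 1.0 19.2 21.2 [1.1 7.3 1. ]
```

Request:
carry_out(plan=[[-0.72,-0.05,0,0,0,0],[-0.71,-0.14,0,0,0,0]])

```text
time_s: 19.45
tcp_pos: [523.9, -258.9, 231.3]
tool_rot: [3.142, -0.003, 1.696]
contact_force: [5.1, 8.4, -0.6]
finger_gap: 21.5
gripper_force: 59.4
```

```bash
python3 - <<'E'
from h import *
st()
E
```

```text
ang -5.2 r 54.6 z 231.3 Ftan(cw resist) 8.79 Frad 4.35 Fz -0.6 19.45 21.5 [ 5.1  8.4 -0.6]
```

Request:
carry_out(plan=[[-0.35,-0.08,0,0,0,0],[-0.34,-0.11,0,0,0,0]])

```text
time_s: 19.7
tcp_pos: [522.8, -265.9, 231.2]
tool_rot: [-3.141, -0.003, 1.695]
contact_force: [3.7, 9.2, -0.6]
finger_gap: 21.7
gripper_force: 59.4
```

```bash
python3 - <<'E'
from h import *
st()
m=manip.camera_model('wrist'); im=manip.snapshot('wrist')
u=np.array([-.19,.98,0]);q=proj('wrist',np.array([469.5,-254,76])+u*108,m); print(q)
x,y=[int(max(0,min(v-h,l))) for v,h,l in((q[0],80,480),(q[1],75,330))]
cv2.imwrite('pics/w6.png',cv2.resize(im[y:y+150,x:x+160],None,fx=4,fy=4,interpolation=cv2.INTER_CUBIC)[:,:,::-1])
st()
E
```

```text
ang -12.6 r 54.6 z 231.2 Ftan(cw resist) 9.78 Frad 1.61 Fz -0.6 19.7 21.7 [ 3.7  9.2 -0.6]
[222.72887544  57.05542335]
ang -13.0 r 54.6 z 231.2 Ftan(cw resist) 8.23 Frad 2.22 Fz 0.1 19.75 21.1 [4.  7.5 0.1]
```

View pics/w6.png

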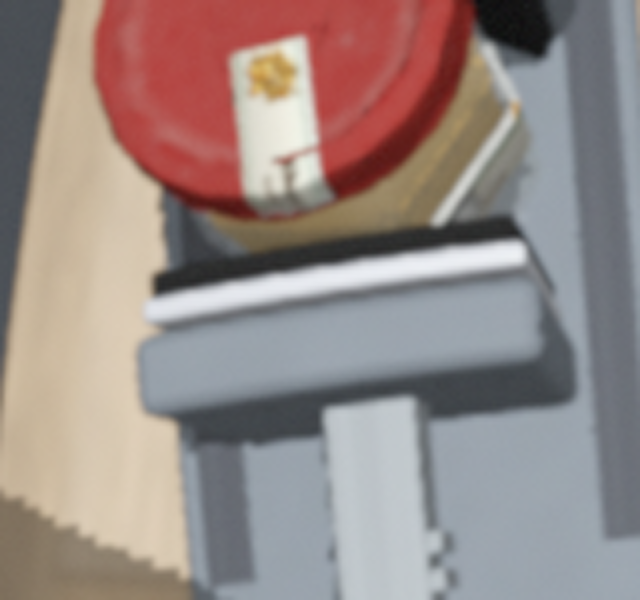

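The pad is pressed against the jar. The crank reads about 9.8 N moving against about 6.5 N free, with a steady rise, which means about 35 N of clamping. I'm releasing the knob and retreating.

Request:
carry_out(jaw=1, plan=[[0,0,0,0,0,0],[0,0,0,0,0,0],[0,0,0,0,0,0],[0,0,0,0,0,0],[0,0,0,0,0,0],[0,0,-2,0,0,0],[0,0,-4,0,0,0],[0,0,-4,0,0,0]])

```text
time_s: 20.75
tcp_pos: [522.9, -267.4, 332.7]
tool_rot: [-3.141, -0.0, 1.696]
contact_force: [0.5, -0.6, 0.6]
finger_gap: 85.6
gripper_force: 0.0
```

Request:
carry_out(plan=[[0,0,-4,0,0,0],[-3,0,-2,0,0,0],[-3,0,0,0,0,0],[0,0,0,0,0,0],[0,0,0,0,0,0]])

```text
time_s: 21.38
tcp_pos: [530.4, -326.5, 391.4]
tool_rot: [-3.141, -0.001, 1.696]
contact_force: [-0.4, -0.4, -0.8]
finger_gap: 85.3
gripper_force: 0.0
```

```bash
python3 - <<'E'
from h import *
# numeric check: hub dark socket/knob and lid still where predicted
m=manip.camera_model('wrist'); im=manip.snapshot('wrist'); 
c=np.array([469.5,-254,0]);k=c+[55*np.cos(np.deg2rad(-13)),55*np.sin(np.deg2rad(-13)),0]
for nm,X in(('knobtop',k+[0,0,181]),('hubrim',c+[11,0,152]),('lid',[446,-118,98])):
    u,v=proj('wrist',X,m).round().astype(int); print(nm,u,v,im[np.clip(v,0,479),np.clip(u,0,639)])
red=(im[...,0]>130)&(im[...,1]<80)&(im[...,2]<80); ys,xs=np.nonzero(red); q=(np.median(xs),np.median(ys)); print('lid',q,at('wrist',q,98,m))
blk=(im.max(2)<45); u,v=proj('wrist',k+[0,0,165],m).astype(int); w=blk[v-25:v+25,u-25:u+25]; b=np.argwhere(w); print('dark',len(b),at('wrist',(u-25+b[:,1].mean(),v-25+b[:,0].mean()),165,m),k, manip.sense()['time_s'])
E
```

```text
knobtop 319 156 [128 134 138]
hubrim 270 134 [191 198 202]
lid 261 3 [174  71  67]
lid (np.float64(253.0), np.float64(10.0)) [ 439.34740371 -126.70468348   98.        ]
dark 139 [ 522.76223897 -262.82387104  165.        ] [ 523.09035356 -266.37230799    0.        ] 21.425
```

```bash
python3 -c "
from bench import manip
print(manip.hand_in())"
```

```text
the job is handed in; nothing more can be done
None
```

The job is handed in: the crank is fully home on the shaft and wound about 1.8 turns clockwise, needing about 3 N more than free at the knob (roughly 35 N estimated on the jar); my last check found the knob and jar lid where expected, and I saw nothing else disturbed.

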